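Pump the bar clamp onto the orange block and keep the squeeze

ROBOT

A 6-joint arm with a two-finger parallel gripper is mounted at the origin on the work surface. World frame = base frame: x ahead of the robot, y to its left, z up, the work surface at z = 0. Lengths are in m, angles in rad, forces in N, time in s.
With the tool pointing down it reaches from about 0.25 to 0.8 m from the base axis. Payload 8.5 kg.
Tool frame: the origin (TCP) lies at the very end of the fingers, on their centre line; the grasp point (between the pads) lies 19 mm behind it; z points along the fingers, y is the line along which they close (so a half turn about z gives the same grasp; the last joint's range is limited). The gripper opens to 85 mm and grips with 20 to 120 N. Pads are 22 mm wide; open, the fingers measure 114 mm over their backs; the gripper's body (76 mm by 85 mm) begins 54 mm behind the grasp point. The pads swing forward as they close: fully open they stand 13 mm farther back than shut.
Start: joints at [1.223, 0.238, -0.013, 1.319, 0, 1.571], TCP at [0.179, 0.494, 0.231] pointing down, gripper open.
Joint ranges: [-2.66, 2.66], [-1.03, 1.9], [-1.14, 1.46], [-1.82, 2.27], [-1.45, 1.34], [-3.14, 3.14]. Speed limits (rad/s): [2.22, 2.22, 2.79, 3.14, 3.14, 3.14].

INTERFACE

Orientations are given as a unit quaternion [x, y, z, w].
In Python, from plant import bot, viewer gives the robot as it stands.
- The arm moves only by the tool apply_moves, never from a script. Its argument "targets" is a list of rows, each a list of 6 numbers: the shift along the world's x, y, z in cm, then the turn, a rotation vector about the world's x, y, z in rad. A call has 1 to 12 rows; each row is the pose to reach, as a shift and turn from the pose commanded when the call began; what a row does not reach only later rows make up. A row lasts 1/8 s, in which the tool goes at most 62.5 mm and 10.7 degrees, less where a joint would pass 70% of its speed; a pose out of reach is approached as far as the arm can. A call with a gripper value outside its range is refused whole. "fingers" is the opening, from -1 (shut) to 1 (fully open), so that 0 is half open, set as the call begins (left out, the last holds). The fingers move at their own pace and stop on an object; the grip force is fixed at half the most. Time passes only in rows, so rows that repeat a pose let the fingers close. It gives the time, the measured TCP pose, the force, the opening and the grip force at its end, in the units of the state.
- bot.get_state(): the state, without advancing time (a new reading comes with each control period).
- viewer.capture(name): name is "side" or "top" or "wrist"; returns (picture, depth): 420x560x3 uint8, blue, green, red; 420x560 float32, m along the optical axis (not along the pixel's ray), 0 where there is no reading.
- viewer.calibration(name): a dict with "fx", "fy", "cx", "cy" (pixels), "R" (3x3) and "t" (3): a world point X has camera coordinates R X + t; the wrist camera has in their place "hand_eye" (4x4, takes a point from camera to tool coordinates, whose origin is the TCP and whose axes are the flange's). Camera axes: x right, y down, z forward; pixel columns grow to the right and rows downward; lengths in m; the calibration is good to about 2 mm. A picture is of the moment at which its call begins: read the wrist's pose just before it. calibration takes no time and is no camera call.
- bot.job_done(): hands the job in; it is judged then, once.
The state is a dict: "clock": time; "joint_positions": joint angles; "qvel": joint speeds; "tau": joint torques, N m; "tcp_pos": TCP position; "orientation": TCP orientation; "wrist_force": force on the tool from outside, world axes, zero at the start; "ft_torque": the same for the moment, N m; "opening": opening from 0.0 (shut) to 1.0 (fully open); "finger_force": force on a finger pad.
Only numpy, scipy, OpenCV 4.12 (cv2) and the standard library are available. Lean on these libraries where they do the work, as an engineer would, in place of code of your own. Each camera call takes 0.05 s, during which the arm holds its last target. There are 200 camera calls.

TASK

Set the orange wooden block flat on the clamp board, squarely between the two jaw pads of the bar clamp, and let go of it. Then pump the clamp's orange trigger towards its handle until the far jaw has pushed the block up against the head jaw and presses it firmly without crushing it; move the jaw and its bar only with the trigger, and do not disturb the duck, maraca or cup. Finish while still holding the trigger squeezed, so that the pressure stays on the block.

Things in the scene. Friction and masses are not known exactly. Their poses are not given: they have to be found in the camera images.
- clamp: One-hand bar clamp bolted on a plywood board (170 x 345 x 18 mm), fixed. Origin: on the counter below the handle's front face. Axes: z up, y along the bar; a squeeze pulls trigger, bar and far jaw to +y. In mm: board x -115..55, y -215..130; black head x -18..18, y -65..30, top z 68; fixed black handle post above it, x -13..13, y 0..18, top z 141.
- bed (a point): Point on the board's top (18 mm above the counter) between the jaws: clamp frame x -55, y -105, in line with both pads and 40 mm from the head jaw's face; a good place for the centre of the block's underside (room for the block at every start). Axes as the clamp.
- head_jaw: Fixed blue jaw on the head with a black rubber face 45 x 30 mm. Origin: centre of that face, which looks to -y; 40 mm above the counter, clamp frame (-55, -65). Jaw 67 mm long along x (clamp x -85..-18), top 66 mm above the counter. Axes as the clamp.
- far_jaw: Blue jaw on the far (-y) end of the bar, facing the head jaw; it moves to +y with the bar, at most 75 mm from its outermost place, where the opening is 100 mm (80 to 100 mm at the start). Origin: centre of the relaxed red pad's face, 40 mm above the counter, in line with the head jaw's face. Top 66 mm above the counter. Axes as the clamp.
- bar: Steel toothed bar through the head (8 x 18 mm, z 36..58 mm, at clamp x = 0) that carries the far jaw; its tail ends at clamp y 110 to 185 mm. Origin: at clamp (0, 0, 45 mm) when fully out; moves to +y. It stays when the trigger is let go, but its friction holds only about 2.5 N: more pressure on the block remains only while the trigger is held squeezed.
- jaw_pad (a joint): Red sprung pad (45 x 30 mm) on the far jaw: how far it is pushed in, m, 0 relaxed to 0.009 bottomed; 3 N per mm. Around 3 to 7 mm is a firm grip; hard pressing beyond its bottom crushes the block (60 N). A squeeze of 30 N at the press point gives about 16 N.
- trigger (a joint): Trigger angle, rad: 0 released, 0.34 fully squeezed. A spring returns it (3.5 to 6.5 N at the press point). A ratchet pawl (7 mm teeth) drives the bar to +y by 65 mm per rad of squeeze, about 21 mm per full stroke, and clicks back over the teeth on release. Let it out fully between strokes; two to four strokes are needed.
- trigger_blade: Orange trigger blade, 22 mm wide (x), 8 mm thick, 60 mm long, standing upright in front (-y) of the handle, top about 135 mm above the counter. Origin: its pivot, 68 mm above the counter at clamp (0, -16). It leans 0.17 rad to -y when released and 0.17 rad to +y when squeezed. z axis vertical and axes as the clamp when released.
- trigger_pad (a point): Press point on the blade's outer (-y) face, 50 mm up the blade, about 117 mm above the counter. From here to the handle's back face is 46 mm (released) and 30 mm (fully squeezed), so an open gripper can straddle trigger and handle from above, closing along the clamp's y.
- handle_grip (a point): Point on the handle's back (+y) face at the height of the press point, 117 mm above the counter: clamp frame (0, 18). Fixed; axes as the clamp.
- block: Loose small wooden block painted orange, 36 (x) x 46 (y) x 40 (z) mm, about 50 g. Origin: centre of its underside. Starts flat on the counter, to the robot's right of the clamp.
- duck: Yellow rubber duck, about 90 mm long; bystander. Origin: underside.
- maraca: Blue plastic maraca lying down, about 190 mm long; bystander. Origin: between head and handle end, on the counter.
- measuring_cup: Stainless measuring cup, 76 mm wide, 50 mm high, with a flat handle; bystander. Origin: underside.
Things that resemble listed ones, but are neither listed nor needed, are in the scene too. Of the things like the block, leave any that is white; of the rest the larger one is meant.

How it is judged:
By the outcome, as a careful person would: the job done as asked, in the order asked, and still so for the second after the job is handed in, while the arm keeps its last pose, push and grip.
It also fails if it takes over 43 s, if anything falls off the work surface, if the arm or the gripper's body presses on something with over 40 N, if the wrist force passes 120 N, or if a joint passes its speed limit or range.

## Working session

There is one attempt and no reset: what is moved stays moved. The work goes in short steps, Python scripts to look and compute and a tool call to move; the robot and the scene stay as the last step left them, time stands still between calls to the robot, and variables do not carry over. Pictures are saved under pics/ and viewed, at most 10 in all, crops included, and the job is handed in when it is done.

Besides the shell and the picture viewer there is one more tool, called in YAML: its name, and indented under it one key for each argument. apply_moves: Moves the arm, as the interface text tells. Its arguments: {"type":"object","properties":{"targets":{"type":"array"},"fingers":{"type":"number"}},"required":["targets"]}

```bash
ls; mkdir -p pics; python3 - <<'E'
from plant import bot, viewer
import cv2
s=bot.get_state();print({k:(v if not hasattr(v,'round') else v) for k,v in s.items()})
for n in("side","top"):
    p,d=viewer.capture(n);cv2.imwrite(f"pics/{n}0.png",p);import numpy as np;np.save(f"pics/{n}0.npy",d);print(viewer.calibration(n))
print(viewer.calibration("wrist"))
E
```

```text
pics
{'clock': 0.0, 'joint_positions': array([ 1.22301380e+00,  2.38813755e-01, -1.42557729e-02,  1.31921526e+00,
       -4.36328380e-06,  1.57082785e+00]), 'qvel': array([-4.32937695e-05, -4.41910606e-04,  1.05938015e-05,  1.57839480e-04,
       -8.36739503e-04,  2.67493224e-03]), 'tau': array([-6.77913267e-04, -5.38767743e+01,  3.46441126e+01,  1.81177037e-02,
       -5.14693704e-05, -8.63755020e-06]), 'tcp_pos': array([0.17878462, 0.49317111, 0.23065975]), 'orientation': array([ 1.73031707e-01,  9.84915973e-01, -7.33385051e-04, -1.26603454e-04]), 'wrist_force': array([-0.4916348 , -0.15936227,  0.14114854]), 'ft_torque': array([-0.01363291,  0.01206923, -0.01846181]), 'finger_force': 0.0, 'opening': 0.9990939821346764}
{'fx': 540.124230345676, 'fy': 540.124230345676, 'cx': 275.9732532421787, 'cy': 202.8552903658583, 'R': array([[ 0.76630876, -0.64236544, -0.01172716],
       [-0.40873069, -0.47334913, -0.78030752],
       [ 0.49569154,  0.60274973, -0.62528606]]), 't': array([-0.45917278,  0.31779009,  1.20967927])}
{'fx': 502.6061450204275, 'fy': 502.6061450204275, 'cx': 287.5201701157194, 'cy': 201.75855897176953, 'R': array([[ 0.00874955, -0.99995955,  0.0020851 ],
       [-0.99360825, -0.00892862, -0.11252964],
       [ 0.11254371, -0.00108718, -0.99364618]]), 't': array([0.01677158, 0.57837521, 1.47352592])}
{'fx': 310.0780032983227, 'fy': 310.0780032983227, 'cx': 282.87794000213756, 'cy': 205.74892580709925, 'hand_eye': array([[-8.93077979e-04, -9.59074529e-01, -2.83152346e-01,
         7.10003283e-02],
       [ 9.99999485e-01, -9.93162961e-04,  2.09921552e-04,
         3.78784343e-04],
       [-4.82546836e-04, -2.83152013e-01,  9.59074921e-01,
        -1.41826912e-01],
       [ 0.00000000e+00,  0.00000000e+00,  0.00000000e+00,
         1.00000000e+00]])}
```

View pics/top0.png

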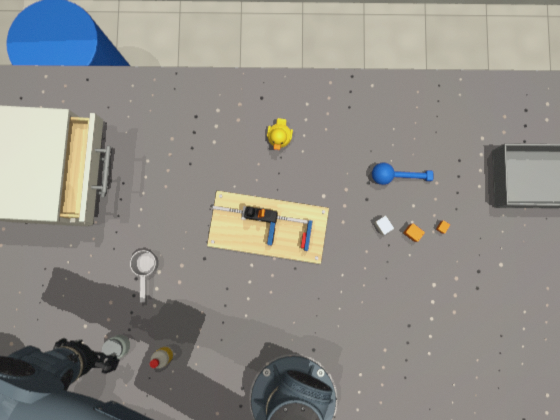

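View pics/side0.png

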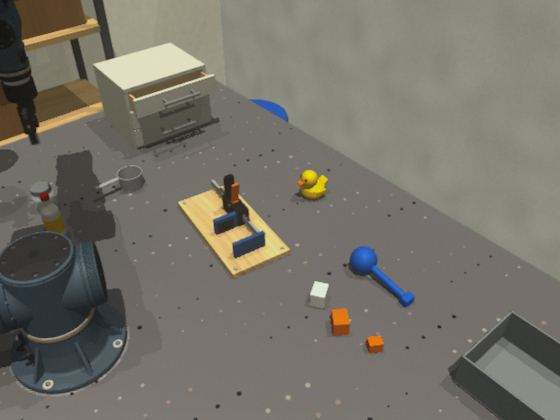

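Top view: the clamp board is at about (268,227), with the duck (280,134), maraca (400,175) and cup (144,265) clear of it. Three things look like the block: white at (385,225), a larger orange one at (415,232) and a smaller orange one at (443,227). White is excluded and the larger one is meant, so the target is (415,232). I'll measure it and confirm in a crop.

```bash
cat > h.py <<'E'
import numpy as np, cv2
from plant import bot, viewer
from scipy.spatial.transform import Rotation as Ro
def cam(name, st=None):
    c=viewer.calibration(name)
    if name=="wrist":
        H=np.array(c["hand_eye"]); Rt=Ro.from_quat(st["orientation"]).as_matrix()
        return c, Rt@H[:3,:3], Rt@H[:3,3]+st["tcp_pos"]
    R=np.array(c["R"]); return c, R.T, -R.T@np.array(c["t"])
def ray(uv,z,name,st=None):
    c,Rw,o=cam(name,st); uv=np.atleast_2d(uv).astype(float)
    d=np.c_[(uv[:,0]-c["cx"])/c["fx"],(uv[:,1]-c["cy"])/c["fy"],np.ones(len(uv))]@Rw.T
    return o+d*((z-o[2])/d[:,2])[:,None]
def mask(img,lo,hi): return cv2.inRange(cv2.cvtColor(img,cv2.COLOR_BGR2HSV),lo,hi)
def blobs(m,amin):
    cs,_=cv2.findContours(m,cv2.RETR_EXTERNAL,cv2.CHAIN_APPROX_NONE)
    return sorted([c for c in cs if cv2.contourArea(c)>amin],key=cv2.contourArea,reverse=True)
def rect(c,z,name,st=None):
    p=ray(c[:,0,:],z,name,st)[:,:2]
    return cv2.minAreaRect((p*1000).astype(np.float32))
E
python3 - <<'E'
from h import *
p=cv2.imread("pics/top0.png")
m=mask(p,(12,60,120),(30,200,255)); m[:190]=0;m[265:]=0;m[:,:205]=0;m[:,330:]=0
m=cv2.morphologyEx(m,cv2.MORPH_CLOSE,np.ones((9,9)))
c=blobs(m,500)[0]; print("board",rect(cv2.convexHull(c),.018,"top"))
for c in blobs(mask(p,(3,150,120),(18,255,255)),15)[:6]:
    print(c[:,0].mean(0),cv2.contourArea(c),rect(c,.04,"top"))
crop=p[195:265,200:460];cv2.imwrite("pics/c1.png",cv2.resize(crop,None,fx=3,fy=3,interpolation=cv2.INTER_CUBIC))
E
```

```text
board ((504.5074768066406, 80.91098022460938), (346.0809631347656, 171.5469207763672), 81.78524017333984)
[262.38888889 212.5       ] 20.0 ((544.609375, 96.33126068115234), (11.09240436553955, 22.195568084716797), 79.5702133178711)
[409.85365854 231.95121951] 15.5 ((488.7611999511719, -341.3479309082031), (48.92277145385742, 27.815244674682617), 9.54890251159668)
```

View pics/c1.png

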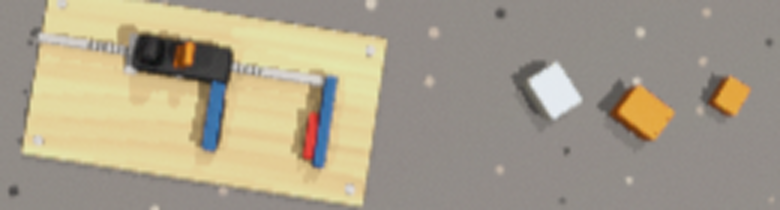

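The crop confirms the target is the larger orange block at about (414,232). The small orange one and the white one stay where they are.

```bash
python3 - <<'E'
from h import *
p=cv2.imread("pics/top0.png")
print(cv2.cvtColor(p,cv2.COLOR_BGR2HSV)[232,412:418])
for c in blobs(mask(p,(3,150,180),(22,255,255)),15)[:6]:
    print(c[:,0].mean(0),cv2.contourArea(c),rect(c,.04,"top"))
print(Ro.from_quat(bot.get_state()["orientation"]).as_matrix().round(3))
E
```

```text
[[ 19 180 227]
 [ 19 182 227]
 [ 19 182 227]
 [ 19 181 228]
 [ 19 179 228]
 [ 19 177 228]]
[414.71794872 232.07692308] 152.5 ((490.5518798828125, -356.2232666015625), (43.86331558227539, 34.24958419799805), 52.65250778198242)
[443.77777778 226.40740741] 66.5 ((507.49212646484375, -441.85406494140625), (23.580713272094727, 29.993642807006836), 58.96755599975586)
[276.61111111 146.05555556] 23.0 ((744.9948120117188, 55.150672912597656), (15.385106086730957, 18.13330078125), 0.5290316343307495)
[[-0.94   0.341 -0.001]
 [ 0.341  0.94  -0.001]
 [ 0.    -0.001 -1.   ]]
```

apply_moves:
  targets:
    - [31.1,-84.9,-6,0,0,-1.874]
    - [31.1,-84.9,-6,0,0,-1.874]
    - [31.1,-84.9,-6,0,0,-1.874]
    - [31.1,-84.9,-6,0,0,-1.874]
    - [31.1,-84.9,-6,0,0,-1.874]
    - [31.1,-84.9,-6,0,0,-1.874]
    - [31.1,-84.9,-6,0,0,-1.874]
    - [31.1,-84.9,-6,0,0,-1.874]
    - [31.1,-84.9,-6,0,0,-1.874]
    - [31.1,-84.9,-6,0,0,-1.874]
    - [31.1,-84.9,-6,0,0,-1.874]
    - [31.1,-84.9,-6,0,0,-1.874]
  fingers: 1

```text
clock: 1.6
tcp_pos: [0.4365, -0.2114, 0.1813]
orientation: [0.896, 0.444, 0.0, -0.0]
wrist_force: [1.6, 1.5, 0.4]
opening: 1.001
finger_force: 0.0
```

apply_moves:
  targets:
    - [5.4,-14.5,-3,0,0,0]
    - [5.4,-14.5,-3,0,0,0]
    - [5.4,-14.5,-3,0,0,0]
    - [5.4,-14.5,-3,0,0,0]

```text
clock: 2.1
tcp_pos: [0.4902, -0.3559, 0.1498]
orientation: [0.897, 0.443, -0.001, -0.001]
wrist_force: [0.6, 1.3, -0.2]
opening: 1.005
finger_force: 0.0
```

```bash
python3 - <<'E'
from h import *
s=bot.get_state();p,d=viewer.capture("wrist");cv2.imwrite("pics/w1.png",p)
print(s["tcp_pos"],s["orientation"],s["clock"])
for c in blobs(mask(p,(3,150,180),(22,255,255)),100)[:6]:
    print(c[:,0].mean(0),cv2.contourArea(c),rect(c,.04,"wrist",s))
E
```

```text
[ 0.49015378 -0.35590125  0.14979802] [ 8.96596668e-01  4.42846751e-01 -5.71504379e-04 -9.17885992e-04] 2.1
[284.60555556 202.82777778] 2083.0 ((491.7989501953125, -357.2058410644531), (45.042816162109375, 35.37278747558594), 51.99000930786133)
[357.53703704 261.58333333] 750.0 ((510.7177429199219, -439.2245788574219), (23.74005126953125, 29.566158294677734), 57.25617599487305)
```

View pics/w1.png

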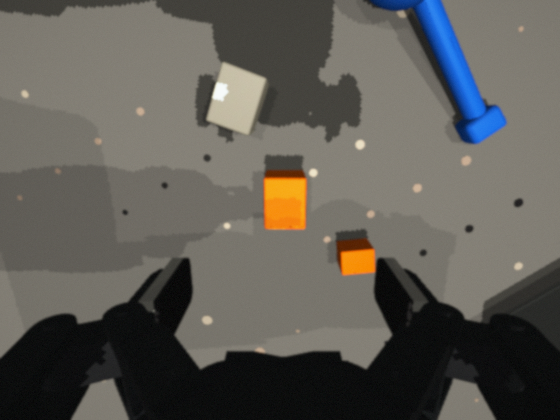

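The wrist view shows the larger block centred at (284,203), aligned with the fingers, with the small one at (357,260) clear of the closing line. I'll descend and grip.

apply_moves:
  targets:
    - [0.2,-0.1,-6,0,0,-0.01]
    - [0.2,-0.1,-11,0,0,-0.01]
    - [0.2,-0.1,-13,0,0,-0.01]
    - [0.2,-0.1,-14,0,0,-0.01]
    - [0.2,-0.1,-14,0,0,-0.01]
  fingers: 0.5

```text
clock: 2.78
tcp_pos: [0.4923, -0.3545, 0.012]
orientation: [0.898, 0.44, -0.0, -0.0]
wrist_force: [-0.4, 1.1, 0.3]
opening: 0.748
finger_force: 0.0
```

apply_moves:
  targets:
    - [0,0,0,0,0,0]
    - [0,0,0,0,0,0]
    - [0,0,0,0,0,0]
    - [0,0,0,0,0,0]
    - [0,0,0,0,0,0]
    - [0,0,0,0,0,0]
  fingers: -1

```text
clock: 3.52
tcp_pos: [0.4932, -0.3557, 0.0131]
orientation: [0.898, 0.439, 0.001, 0.001]
wrist_force: [0.0, -0.0, 7.2]
opening: 0.41
finger_force: 60.6
```

apply_moves:
  targets:
    - [0,0,6,0,0,0]
    - [0,0,12,0,0,0]
    - [-2.1,38,15,0,0,0.52]
    - [-2.1,38,15,0,0,0.52]
    - [-2.1,38,15,0,0,0.52]
    - [-2.1,38,15,0,0,0.52]
    - [-2.1,38,15,0,0,0.52]
    - [-2.1,38,15,0,0,0.52]
    - [-2.1,38,15,0,0,0.52]
    - [-2.1,38,15,0,0,0.52]

```text
clock: 4.78
tcp_pos: [0.4714, 0.0251, 0.162]
orientation: [0.755, 0.656, 0.0, 0.0]
wrist_force: [0.1, -0.6, -0.7]
opening: 0.411
finger_force: 60.1
```

```bash
python3 - <<'E'
from h import *
p0=cv2.imread("pics/top0.png")
s=bot.get_state();p,d=viewer.capture("wrist");cv2.imwrite("pics/w2.png",p)
print(s["tcp_pos"],s["orientation"],s["opening"])
for im,n,st,a in((p0,"top",None,30),(p,"wrist",s,300)):
  for nm,lo,hi,z in(("blue",(100,120,40),(125,255,255),.066),("red",(0,150,80),(4,255,255),.055)):
    for c in blobs(mask(im,lo,hi),a)[:5]:
      print(n,nm,c[:,0].mean(0),cv2.contourArea(c),rect(c,z,n,st))
E
```

```text
[0.47144141 0.02513057 0.1620093 ] [7.54642342e-01 6.56136262e-01 1.77550417e-04 3.29975509e-04] 0.4108671026751165
top blue [62.22377622 40.9965035 ] 5626.0 ((1087.564453125, 693.721923828125), (206.97007751464844, 370.56396484375), 0.548783004283905)
top blue [401.61428571 174.20714286] 559.0 ((661.4306030273438, -315.1003112792969), (62.74188232421875, 177.4783935546875), 0.5242019295692444)
top blue [270.9375     232.54166667] 70.0 ((482.886474609375, 69.76399993896484), (12.74716567993164, 65.32848358154297), 82.54924774169922)
top blue [307.66101695 235.23728814] 54.5 ((477.7277526855469, -37.44015884399414), (8.643380165100098, 82.65216064453125), 82.09019470214844)
top red [153.95454545 363.09090909] 48.0 ((110.3102798461914, 397.9819641113281), (20.133298873901367, 23.66935157775879), 45.54173278808594)
wrist blue [288.45408163 148.71938776] 1563.0 ((483.2391662597656, 71.18221282958984), (14.24848461151123, 64.63182830810547), 81.94886779785156)
```

View pics/w2.png

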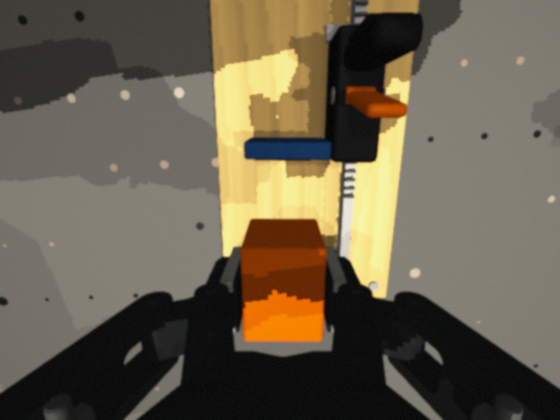

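Wrist view: the held block is centred at column 284, in line with the head jaw pad (blue jaw at columns 245–332, row 149) and the same yaw. I'll lower it.

apply_moves:
  targets:
    - [0,0,-5,0,0,0]
    - [0,0,-9,0,0,0]
    - [0,0,-11,0,0,0]
    - [0,0,-12.2,0,0,0]
    - [0,0,-12.8,0,0,0]
    - [0,0,-12.8,0,0,0]

```text
clock: 5.58
tcp_pos: [0.4716, 0.0244, 0.0338]
orientation: [0.755, 0.655, 0.0, 0.0]
wrist_force: [-0.0, -0.2, -0.6]
opening: 0.408
finger_force: 60.1
```

apply_moves:
  targets:
    - [0,0,-0.2,0,0,0]
    - [0,0,-0.3,0,0,0]
    - [0,0,-0.3,0,0,0]

```text
clock: 5.95
tcp_pos: [0.4717, 0.0249, 0.0311]
orientation: [0.755, 0.656, 0.0, 0.0]
wrist_force: [-0.3, 0.6, 3.4]
opening: 0.41
finger_force: 60.4
```

apply_moves:
  targets:
    - [0,0,0,0,0,0]
    - [0,0,0,0,0,0]
    - [0,0,0,0,0,0]
    - [0,0,3,0,0,0]
    - [0,0,8,0,0,0]
    - [0,0,14,0,0,0]
    - [0,0,16,0,0,0]
    - [0,0,16,0,0,0]
  fingers: 0.15

```text
clock: 6.95
tcp_pos: [0.4723, 0.0249, 0.192]
orientation: [0.755, 0.656, 0.001, 0.001]
wrist_force: [-0.0, 0.4, -0.8]
opening: 0.573
finger_force: 0.0
```

```bash
python3 - <<'E'
from h import *
s=bot.get_state();p,d=viewer.capture("wrist");cv2.imwrite("pics/w3.png",p)
print(s["tcp_pos"],s["orientation"],s["opening"])
for nm,lo,hi,z in(("blue",(100,120,40),(125,255,255),.066),("red",(0,150,60),(4,255,255),.055),("or",(5,150,120),(22,255,255),.058)):
    for c in blobs(mask(p,lo,hi),200)[:5]:
      print(nm,c[:,0].mean(0),cv2.contourArea(c),rect(c,z,"wrist",s))
E
```

```text
[0.4722725  0.02488999 0.19199134] [0.75515087 0.65554914 0.00125092 0.00096029] 0.5731620628243569
blue [286.23428571 145.36      ] 1216.5 ((483.35888671875, 70.53733825683594), (14.280519485473633, 65.94072723388672), 81.85652160644531)
blue [298.20491803 255.58196721] 978.0 ((475.60882568359375, -28.370697021484375), (25.61385726928711, 77.25605773925781), 80.9676513671875)
red [280.99122807 241.18421053] 693.0 ((465.1004943847656, -19.602943420410156), (17.757917404174805, 43.907958984375), 81.77104949951172)
or [282.75700935 192.51869159] 1936.0 ((472.8409118652344, 24.88872718811035), (54.072998046875, 37.02022933959961), 81.79170989990234)
or [370.96907216 108.58762887] 405.5 ((557.921630859375, 90.38717651367188), (15.271821975708008, 28.952917098999023), 86.12279510498047)
```

View pics/w3.png

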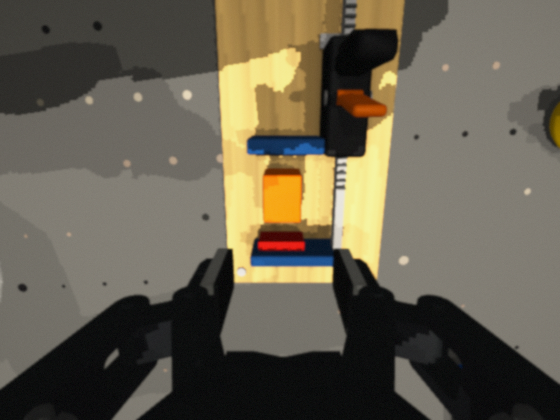

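The block sits flat, centred and square between the pads: block (283,192), red pad (281,241), head jaw (286,145). Next I'll move over the handle and trigger.

apply_moves:
  targets:
    - [7,9.8,0.5,0,0,1.571]
    - [7,9.8,0.5,0,0,1.571]
    - [7,9.8,0.5,0,0,1.571]
    - [7,9.8,0.5,0,0,1.571]
    - [7,9.8,0.5,0,0,1.571]
    - [7,9.8,0.5,0,0,1.571]
    - [7,9.8,0.5,0,0,1.571]
    - [7,9.8,0.5,0,0,1.571]
    - [7,9.8,0.5,0,0,1.571]
    - [7,9.8,0.5,0,0,1.571]
    - [7,9.8,0.5,0,0,1.571]
  fingers: 1

```text
clock: 8.38
tcp_pos: [0.5409, 0.1227, 0.1946]
orientation: [0.071, 0.997, -0.0, -0.001]
wrist_force: [-0.3, -0.2, 0.4]
opening: 1.0
finger_force: 0.0
```

```bash
python3 - <<'E'
from h import *
s=bot.get_state();p,d=viewer.capture("wrist");cv2.imwrite("pics/w4.png",p)
print(s["tcp_pos"],s["orientation"],s["opening"])
for nm,lo,hi,z in(("blue",(100,120,40),(125,255,255),.066),("red",(0,150,60),(4,255,255),.055),("or",(5,150,120),(22,255,255),.058),("orT",(5,150,120),(22,255,255),.125)):
    for c in blobs(mask(p,lo,hi),200)[:5]:
      print(nm,c[:,0].mean(0),cv2.contourArea(c),rect(c,z,"wrist",s))
E
```

```text
[0.54092324 0.12272974 0.19459131] [ 7.11790992e-02  9.97463193e-01 -2.96686172e-04 -7.91513132e-04] 1.0003245875540423
blue [ 89.93693694 149.55855856] 1244.0 ((478.14031982421875, -36.056114196777344), (12.238297462463379, 87.42244720458984), 81.8465576171875)
blue [214.01604278 138.27272727] 1217.5 ((483.5028381347656, 72.37349700927734), (16.56169319152832, 65.47759246826172), 81.7708740234375)
red [108.02205882 133.84558824] 574.0 ((465.3160400390625, -21.453758239746094), (15.81753921508789, 44.111549377441406), 81.46853637695312)
or [166.17154812 134.61087866] 2205.5 ((473.31597900390625, 27.132789611816406), (58.259822845458984, 37.7296028137207), 81.78536987304688)
or [240.67647059 222.39215686] 285.0 ((561.576904296875, 76.64566802978516), (23.509429931640625, 26.33450698852539), 47.98609924316406)
orT [166.17154812 134.61087866] 2205.5 ((472.74957275390625, 52.616512298583984), (44.2453727722168, 28.65370750427246), 81.78534698486328)
orT [240.67647059 222.39215686] 285.0 ((539.7792358398438, 90.21903991699219), (17.854249954223633, 19.999706268310547), 47.98624038696289)
```

View pics/w4.png

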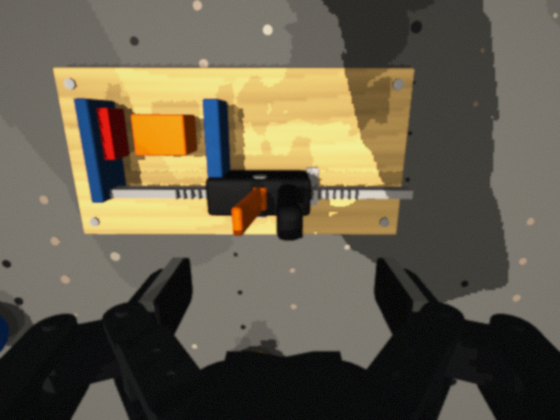

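Wrist view: the handle top is at (290,222) and the trigger top at (238,215), both between the open fingers. The centre is about 1 mm too far to +y. I'll descend over them.

apply_moves:
  targets:
    - [0.2,-0.1,-3,0,0,0]
    - [0.2,-0.1,-6,0,0,0]
    - [0.2,-0.1,-8,0,0,0]
    - [0.2,-0.1,-9.3,0,0,0]
    - [0.2,-0.1,-9.3,0,0,0]

```text
clock: 9.05
tcp_pos: [0.5429, 0.1217, 0.1019]
orientation: [0.071, 0.998, -0.0, -0.001]
wrist_force: [-0.0, 0.3, -0.3]
opening: 1.005
finger_force: 0.0
```

apply_moves:
  targets:
    - [0,0,0,0,0,0]
    - [0,0,0,0,0,0]
    - [0,0,0,0,0,0]
    - [0,0,0,0,0,0]
    - [0,0,0,0,0,0]
    - [0,0,0,0,0,0]
  fingers: -0.25

```text
clock: 9.8
tcp_pos: [0.5439, 0.1201, 0.104]
orientation: [0.071, 0.997, -0.002, 0.001]
wrist_force: [-1.0, -9.7, 7.1]
opening: 0.375
finger_force: 5.5
```

```bash
cat > m.py <<'E'
from h import *
s=bot.get_state();p,d=viewer.capture("wrist");q,_=viewer.capture("top")
cv2.imwrite("pics/w_%.2f.png"%s["clock"],p);cv2.imwrite("pics/t_%.2f.png"%s["clock"],q)
print(s["tcp_pos"],s["opening"],s["finger_force"],s["wrist_force"])
u=np.array([.143,.990])
for n,im,st,a in(("w",p,s,150),("t",q,None,25)):
 for nm,lo,hi,z in(("blue",(100,120,40),(125,255,255),.066),("red",(0,150,60),(4,255,255),.055),("block",(5,150,120),(22,255,255),.058)):
  for c in blobs(mask(im,lo,hi),a):
    x=ray(c[:,0],z,"wrist" if st else "top",st)[:,:2]
    k=(x-[.5415,.120])@u*1000; l=(x-[.5415,.120])@[.99,-.143]*1000
    if abs(k.mean())<200 and abs(l.mean())<120: print(n,nm,"y %.1f..%.1f x %.1f..%.1f"%(k.min(),k.max(),l.min(),l.max()))
E
python3 m.py
```

```text
[0.54386405 0.12012206 0.1040302 ] 0.37537671401919503 5.491359679290326 [-0.95551926 -9.65686039  7.12806979]
w blue y -152.4..-115.1 x -84.2..3.1
w blue y -63.8..-41.6 x -84.2..-18.3
w red y -141.6..-115.8 x -77.5..-33.3
w block y -129.5..-69.0 x -73.0..-36.3
w block y -26.1..-6.8 x -6.2..33.6
t blue y -151.8..-143.7 x -81.8..1.0
t block y -135.6..-83.8 x -73.2..-33.0
```

apply_moves:
  targets:
    - [0,0,0,0,0,0]
    - [0,0,0,0,0,0]
    - [0,0,0,0,0,0]
    - [0,0,0,0,0,0]
    - [0,0,0,0,0,0]
    - [0,0,0,0,0,0]
  fingers: 1

```text
clock: 10.65
tcp_pos: [0.5434, 0.122, 0.1026]
orientation: [0.07, 0.998, 0.0, 0.0]
wrist_force: [0.6, 0.2, 0.0]
opening: 1.001
finger_force: 0.0
```

```bash
python3 m.py
```

```text
[0.54335368 0.12195916 0.10260884] 1.0014485722562605 0.0 [0.62245868 0.19569807 0.0444655 ]
w blue y -63.9..-41.3 x -83.9..-18.9
w blue y -153.5..-140.1 x -84.2..3.1
w red y -142.4..-116.0 x -77.6..-33.7
w block y -129.2..-68.6 x -73.1..-36.1
w block y -56.0..-44.9 x 21.0..41.1
t blue y -152.7..-144.4 x -81.8..1.4
t block y -139.7..-83.8 x -80.0..-37.0
```

The first stroke moved the jaw about 17 mm and the pad now touches the block; roughly 18 mm is left to the head jaw. On to the second stroke.

apply_moves:
  targets:
    - [0,0,0,0,0,0]
    - [0,0,0,0,0,0]
    - [0,0,0,0,0,0]
    - [0,0,0,0,0,0]
    - [0,0,0,0,0,0]
    - [0,0,0,0,0,0]
  fingers: -0.29

```text
clock: 11.5
tcp_pos: [0.5433, 0.1198, 0.1034]
orientation: [0.071, 0.997, -0.002, 0.001]
wrist_force: [-2.0, -9.3, 9.5]
opening: 0.357
finger_force: 19.4
```

```bash
python3 m.py
```

```text
[0.54333008 0.1197923  0.10341788] 0.3568098836504261 19.426952238427475 [-1.96275122 -9.33015505  9.49271787]
w blue y -131.7..-98.4 x -84.2..3.0
w blue y -63.4..-41.7 x -84.2..-18.4
w red y -121.2..-98.5 x -77.5..-33.3
w block y -112.5..-67.2 x -73.5..-36.4
w block y -25.9..-6.5 x -6.3..33.5
t blue y -130.9..-123.0 x -82.0..0.7
t block y -117.8..-68.2 x -74.9..-32.8
```

The block is now 2–3 mm short of the head jaw. I'll release fully, then do the third stroke in stages, watching the force.

apply_moves:
  targets:
    - [0,0,0,0,0,0]
    - [0,0,0,0,0,0]
    - [0,0,0,0,0,0]
    - [0,0,0,0,0,0]
    - [0,0,0,0,0,0]
    - [0,0,0,0,0,0]
  fingers: 1

```text
clock: 12.35
tcp_pos: [0.5434, 0.122, 0.1027]
orientation: [0.07, 0.998, 0.0, 0.0]
wrist_force: [0.1, -0.5, 0.2]
opening: 1.004
finger_force: 0.0
```

apply_moves:
  targets:
    - [0,0,0,0,0,0]
    - [0,0,0,0,0,0]
    - [0,0,0,0,0,0]
    - [0,0,0,0,0,0]
  fingers: 0.3

```text
clock: 12.85
tcp_pos: [0.5433, 0.1211, 0.1028]
orientation: [0.071, 0.998, -0.001, 0.0]
wrist_force: [-0.2, -4.1, 3.3]
opening: 0.652
finger_force: 2.6
```

apply_moves:
  targets:
    - [0,0,0,0,0,0]
    - [0,0,0,0,0,0]
    - [0,0,0,0,0,0]
  fingers: 0.18

```text
clock: 13.22
tcp_pos: [0.5433, 0.1205, 0.103]
orientation: [0.071, 0.997, -0.001, 0.0]
wrist_force: [-1.6, -8.4, 5.7]
opening: 0.591
finger_force: 4.4
```

apply_moves:
  targets:
    - [0,0,0,0,0,0]
    - [0,0,0,0,0,0]
    - [0,0,0,0,0,0]
  fingers: 0.08

```text
clock: 13.6
tcp_pos: [0.5432, 0.1198, 0.1031]
orientation: [0.071, 0.997, -0.002, 0.0]
wrist_force: [-1.6, -12.9, 7.3]
opening: 0.541
finger_force: 6.2
```

apply_moves:
  targets:
    - [0,0,0,0,0,0]
    - [0,0,0,0,0,0]
    - [0,0,0,0,0,0]
  fingers: 0.0

```text
clock: 13.98
tcp_pos: [0.5432, 0.1191, 0.1033]
orientation: [0.071, 0.997, -0.003, 0.0]
wrist_force: [-1.9, -15.5, 9.8]
opening: 0.506
finger_force: 8.0
```

```bash
python3 m.py
```

```text
[0.54315798 0.11907008 0.1032763 ] 0.5060219105394231 7.954675555229187 [ -1.93103235 -15.45833541   9.7818217 ]
w blue y -128.9..-96.1 x -83.8..3.5
w blue y -63.5..-41.8 x -83.8..-18.5
w red y -118.5..-98.8 x -77.1..-33.5
w block y -112.4..-67.2 x -73.1..-36.5
w block y -36.4..-14.0 x -6.4..36.4
t blue y -128.1..-120.3 x -82.4..0.7
t block y -114.5..-68.2 x -74.9..-37.0
```

apply_moves:
  targets:
    - [0,0,0,0,0,0]
    - [0,0,0,0,0,0]
    - [0,0,0,0,0,0]
  fingers: -0.08

```text
clock: 14.45
tcp_pos: [0.5431, 0.118, 0.1035]
orientation: [0.072, 0.997, -0.004, 0.001]
wrist_force: [-3.3, -21.0, 13.4]
opening: 0.462
finger_force: 10.6
```

apply_moves:
  targets:
    - [0,0,0,0,0,0]
    - [0,0,0,0,0,0]
    - [0,0,0,0,0,0]
  fingers: -0.13

```text
clock: 14.82
tcp_pos: [0.543, 0.1173, 0.1037]
orientation: [0.072, 0.997, -0.004, 0.001]
wrist_force: [-4.5, -23.1, 16.9]
opening: 0.437
finger_force: 12.4
```

```bash
python3 m.py
```

```text
[0.54300021 0.11726523 0.10372494] 0.4367300810656896 12.402794659137726 [ -4.5308624  -23.08241551  16.89446121]
w blue y -128.0..-95.7 x -83.9..3.2
w blue y -63.5..-42.0 x -83.8..-18.3
w red y -117.5..-98.7 x -77.1..-33.9
w block y -112.5..-67.2 x -73.1..-36.3
w block y -33.7..-19.9 x -6.1..36.1
t blue y -127.2..-119.2 x -82.4..0.3
t block y -114.7..-68.2 x -77.8..-37.0
```

apply_moves:
  targets:
    - [0,0,0,0,0,0]
    - [0,0,0,0,0,0]
    - [0,0,0,0,0,0]
    - [0,0,0,0,0,0]
    - [0,0,0,0,0,0]
    - [0,0,0,0,0,0]
  fingers: -0.18

```text
clock: 15.68
tcp_pos: [0.543, 0.1174, 0.1039]
orientation: [0.072, 0.997, -0.004, 0.001]
wrist_force: [-4.6, -22.9, 18.0]
opening: 0.417
finger_force: 25.6
```

```bash
python3 m.py; python3 -c "
import cv2,glob
f=sorted(glob.glob('pics/w_*.png'),key=lambda n:float(n[7:-4]))[-1];cv2.imwrite('pics/fin.png',cv2.imread(f))"
```

```text
[0.54303389 0.11737368 0.10392127] 0.4171070521396483 25.600648373365402 [ -4.64074326 -22.94212095  18.03003311]
w blue y -127.2..-95.0 x -83.9..3.3
w blue y -63.4..-42.0 x -83.8..-18.2
w red y -116.6..-98.7 x -77.1..-33.8
w block y -112.6..-67.1 x -73.6..-36.3
w block y -32.2..-13.3 x -6.0..35.4
t blue y -126.4..-118.5 x -82.9..0.3
t block y -114.9..-68.2 x -74.9..-33.2
```

View pics/fin.png

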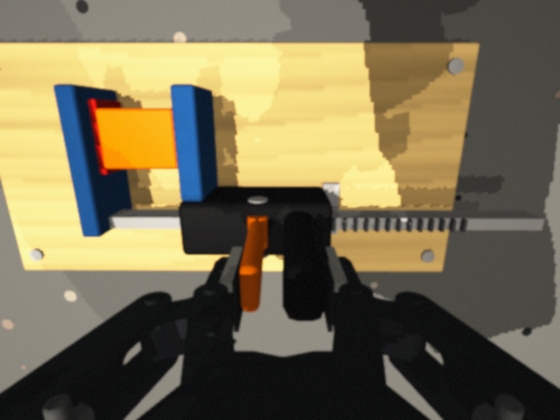

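The block at (137,138) is square between the pads, touching the head jaw at (180,140). The pad is pushed in by roughly 5 mm, and the fingers straddle the trigger (255,270) and handle (305,270) and are still squeezing. Handing in.

```bash
python3 -c "
from plant import bot
print(bot.job_done())"
```

```text
the job is handed in; nothing more can be done
None
```

I set the orange block on the clamp board, pumped the trigger three times to press it against the head jaw, and handed the job in at about 16 s with the trigger still squeezed; by my measurements the red pad is in about 5 mm, and the verdict is not known.

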